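# Feed the specimen tray into the scanner with the push stick

## Task

Swing the scanner's red gate bar up and over until it stays open by itself, then with the push stick feed the specimen tray into the low tunnel until it presses firmly but gently on the sprung orange stop inside. Ease off and lay the stick flat on the bench, leaving the tray against the stop and the gate open. Only the stick may touch the tray, and the other things on the bench stay where they are.

Things in the scene. Friction and masses are not known exactly. Their poses are not given: they have to be found in the camera images.
- scanner: Grey and white benchtop specimen scanner, fixed. Origin: on the bench, on the feed line, under the mouth of its tunnel; +y is the feed direction (into the tunnel), z up. Its grey bed (top 20 mm above the bench, x -75 to 95) runs from y -240 to +250 mm. Two fences on it (inner faces at x +-54, tops 36 mm above the bench) bound the feed channel.
- mouth (a point): Middle of the tunnel's mouth, on the bed, 20 mm above the scanner's origin. From here a clear plastic tunnel 250 mm long covers the channel: inside height 52 mm, roof top 78 mm above the bench. A push stick fits in only if held about level.
- head_lip (a point): Middle of the lower edge of the white scan head that overhangs the mouth: y -70, 167 mm above the bench. The head is a box x +-90, y -70 to +60, top 252 mm above the bench, on a column at x 90 to 140, y 0 to 60. To push far enough the gripper must come under this edge leaning back: fingers pointing down and to +y, about 35 to 45 degrees from vertical.
- gate (a joint): Swing of the red gate bar, rad. 0: lying across the channel ahead of the tray, blocking it; grows as it swings up and over towards the scanner's +x. Its balance point is at about 1.5; beyond it, it falls on by itself to its end stop at 1.95 and stays open; let go before that, it falls shut. About 1 N at the handle lifts it.
- gate_handle (a point): Middle of the gate's grip: a black round bar, 14 mm thick, 75 mm long, parallel to the scanner's y, which sticks out from the bar's end to -y. At joint 0: x -70, y -148 in the scanner's frame, 85 mm above the bench. It moves on a circle of 192 mm radius about the hinge; pinched from above, fingers closing along the scanner's x, it turns easily between them.
- gate_hinge (a point): Axis of the gate's hinge (along the scanner's y), 55 mm above the bench, at x 120, y -100 in the scanner's frame.
- tray: Wooden specimen tray with a brown fossil jaw in white foam, 100 mm wide (x), 90 mm long (y), walls 34 mm high, bone up to 44 mm; 0.25 to 0.5 kg. Origin: centre of its underside; its y is along the feed. It starts on the bed in the channel, behind (-y of) the gate bar. The stick pushes on its rear wall (y -45).
- stop: Sprung orange stop plate in the tunnel, 90 mm wide, 8 mm thick, 31 mm high; clamped at differing depths (face 185 to 215 mm past the mouth). Origin: on the bed, at the middle of the face that the tray meets; +y is the feed direction. It gives 1 mm per 3 N (travel 12 mm) and comes back slowly when eased; 5 to 15 N is a firm but gentle press.
- pushstick: Push stick, 185 mm long, 0.12 kg: a yellow bar 20 mm wide, 32 mm high, with a blue cross head (56 mm wide, 14 mm thick, 32 mm high) at its +x end. Origin: centre of its underside, 92.5 mm behind the head's flat front; x towards the head, z up. A dark grip patch is around x -62. It starts flat on the bench, pointing roughly along the feed.
- brush: Brush 190 mm long lying on the bench near the push stick (the two may have changed places). Leave alone.
- jar: Jar, 60 mm across, 85 mm high. Leave alone.
- bottle: Amber bottle, 52 mm across, 130 mm high. Leave alone.
- shardbox: Low cardboard box of potsherds, 110 x 150 x 25 mm. Leave alone.
- tooth: Fossil tooth standing on its root, 42 mm across, 54 mm high. Leave alone.
- foam: Grey foam block 70 x 100 x 40 mm. Leave alone.

How it is judged (in metres and radians):
On the way, in this order (a step that is already met when the one before it is completed fails the run):
1. the gate bar is swung over its balance point and lies open at its rest (value of joint gate above 1.85 rad and velocity of joint gate below 0.1 rad/s), for 0.2 s.
2. the stick presses the tray on the sprung stop, with at least 3 N, the gate still open (contact force between tray and stop above 3 N and contact force between pushstick and tray above 2 N and value of joint gate above 1.85 rad), for 0.15 s.
At the end, for the whole second after the job is handed in: The gate rests open (joint above 1.85), the tray is on the bed in the tunnel with its front within 5 mm of the stop, the push stick lies flat on the bench (underside within 8 mm of it, tilt under 0.1 rad), and tray and stick are at rest (value of joint gate above 1.85 rad and y of tray in the frame of stop between -0.05 and -0.04 m and horizontal distance between tray and stop below 0.055 m and height (world z) of tray below 0.026 m and height (world z) of pushstick below 0.008 m and angle between pushstick's own z axis and vertical below 0.1 rad and linear speed of each of tray, pushstick below 0.02 m/s); the robot touches nothing.
It fails at once if the stop is pressed with more than 24 N (contact force between tray and stop above 24 N).
It fails at once if the gripper or arm touches the tray (contact force between any of the fingers, the arm and tray above 0.5 N).
It fails at once if a bystander is moved by more than 30 mm or knocked over (distance of any of brush, jar, bottle, shardbox, tooth, foam from where it was at the start of the episode above 0.03 m or angle between any of jar, bottle, tooth's own z axis and vertical above 0.5 rad).
It also fails if it takes over 72 s, if anything falls off the work surface, if the arm or the gripper's body presses on something with over 40 N, if the wrist force passes 120 N, or if a joint passes its speed limit or range.

## Robot

A 6-joint arm with a two-finger parallel gripper is mounted at the origin on the work surface. World frame = base frame: x ahead of the robot, y to its left, z up, the work surface at z = 0. Lengths are in m, angles in degrees, forces in N, time in s.
With the tool pointing down it reaches from about 0.3 to 0.875 m from the base axis. Payload 6.4 kg.
Tool frame: the origin (TCP) lies midway between the tips of the shut fingers; the grasp point (between the pads) lies behind it (r.tcp_to_grasp is the z of the grasp point in the tool frame, in m); z points along the fingers, y is the line along which they close (so a half turn about z gives the same grasp; the last joint's range is limited). The gripper opens to 88 mm and grips with 3 to 60 N. Pads are 18 mm wide; open, the fingers measure 123 mm over their backs; the gripper's body (75 mm by 187 mm) begins 45 mm behind the grasp point.
Start: joints at [64.498, 10.359, 92.074, -0, 77.567, -11.82], TCP at [0.136, 0.559, 0.239] pointing down, gripper open.
Joint ranges: [-171.53, 171.53], [-51.25, 118.39], [17.06, 147.69], [-65.23, 245.23], [0, 150.52], [-178.68, 178.68]. Speed limits (degrees/s): [147.25, 147.25, 172.46, 180, 180, 180].

## Interface

Orientations are given as a 3x3 rotation matrix whose columns are the frame's x, y, z axes.
In Python, from cell import r, optics, order gives the robot as it stands (r), with the cameras (optics) and the job (order).
- The arm moves only by the shell command python3 shift.py [FORCE], which reads ROWS from standard input. ROWS is a JSON list of rows, 1 to 10 of them, each an object with the fields rx, ry, rz (a rotation vector in parts of the range, where 1.0 means 90 degrees), tx, ty, tz (the shift in shares of the most that a row can go, 1 being 50 mm), aperture (the finger opening in m); a field left out counts as zero (the opening has to be given); each row shifts and turns the commanded pose from where the row before left it, along the tool's axes as they then stand; what a row does not reach is not made up. A row lasts 1/10 s, in which the tool goes at most 0.05 m and 8.59 degrees, less where a joint would pass 70% of its speed; a pose out of reach is approached as far as the arm can. The fingers move at their own pace and stop on an object; FORCE is the grip in N (left out, the last holds). Time passes only in rows, so rows that do not move let the fingers close. It prints the time, the measured TCP pose, the force, the opening and the grip force at its end. A shift or turn number past 1, either way, is cut back to 1. Input that does not fit is refused with a message, and nothing moves.
- r.get_state(): the state, without advancing time (a new reading comes with each control period).
- optics.get_image(name): name is "scene" or "top"; returns the picture (400x640x3 uint8, blue, green, red); there is no depth.
- optics.camera_info(name): a dict with "fx", "fy", "cx", "cy" (pixels), "k1" (the pictures are not rectified: a ray, as slopes to the right and down, at radius r is drawn at 1 + k1 r^2 times it, then the intrinsics apply), "extrinsics" (4x4, takes a point from world to camera coordinates). Camera axes: x right, y down, z forward; pixel columns grow to the right and rows downward; lengths in m; the calibration is good to about 2 mm. A picture is of the moment at which its call begins. camera_info takes no time and is no camera call.
- order.sign_off(): hands the job in; it is judged then, once.
The state is a dict: "clock": time; "q": joint angles; "dq": joint speeds; "effort": joint torques, N m; "tool_pos": TCP position; "ee_rot": TCP orientation; "wrist_force": force on the tool from outside, world axes, zero at the start; "ft_torque": the same for the moment, N m; "gripper_width": finger opening in m; "grasp_force": force on a finger pad.
Only numpy, scipy, OpenCV 4.12 (cv2) and the standard library are available. Lean on these libraries where they do the work, as an engineer would, in place of code of your own. Each camera call takes 0.05 s, during which the arm holds its last target. There are 200 camera calls.

## Working session

There is one attempt and no reset: what is moved stays moved. The work goes in short steps, Python scripts to look and compute and a shell command to move; the robot and the scene stay as the last step left them, time stands still between calls to the robot, and variables do not carry over. Pictures are saved under pics/ and viewed, at most 10 in all, crops included, and the job is handed in when it is done.

```bash
ls; mkdir -p pics; python3 - <<'E'
from cell import r, optics, order
import cv2
for n in("scene","top"):
    cv2.imwrite(f"pics/{n}0.png",optics.get_image(n)); c=optics.camera_info(n); print(n,c)
print(r.tcp_to_grasp,r.get_state())
E
```

```text
cell.py
pics
shift.py
scene {'fx': 454.68449947830874, 'fy': 454.68449947830874, 'cx': 312.1998812936026, 'cy': 201.6036628324558, 'k1': -0.12125358146999152, 'extrinsics': array([[-0.99914701,  0.04058318,  0.00763309,  0.50257384],
       [ 0.03475895,  0.92631487, -0.37514341, -0.00809036],
       [-0.02229515, -0.3745581 , -0.92693536,  1.52900665],
       [ 0.        ,  0.        ,  0.        ,  1.        ]])}
top {'fx': 491.5111229848956, 'fy': 491.5111229848956, 'cx': 319.30383660205706, 'cy': 198.73869737042108, 'k1': -0.10772003857831285, 'extrinsics': array([[-0.03560627, -0.99934746,  0.00606965,  0.0575914 ],
       [-0.97512574,  0.03341242, -0.21911962,  0.53499186],
       [ 0.21877383, -0.0137207 , -0.97567912,  1.21672453],
       [ 0.        ,  0.        ,  0.        ,  1.        ]])}
-0.0187 {'clock': 0.1, 'q': array([ 6.44964443e+01,  1.03983094e+01,  9.21227311e+01,  8.96612080e-04,
        7.75694439e+01, -1.18195401e+01]), 'dq': array([-0.0911384 , -0.13932638, -0.0959252 , -0.02064946, -0.0452495 ,
        0.12623087]), 'effort': array([ 1.32488934e-03, -4.34823847e+01, -3.42693579e+01,  7.03130895e-02,
        3.41440982e-02, -7.38039398e-05]), 'tool_pos': array([0.13579339, 0.55825501, 0.2379206 ]), 'ee_rot': array([[-9.71614238e-01,  2.36569844e-01, -6.93766076e-04],
       [ 2.36570619e-01,  9.71613261e-01, -1.41878586e-03],
       [ 3.38430370e-04, -1.54263722e-03, -9.99998753e-01]]), 'wrist_force': array([-0.37273619, -0.46067282, -0.06603035]), 'ft_torque': array([ 0.00812431, -0.01816122, -0.01875549]), 'grasp_force': 0.0, 'gripper_width': 0.08810393510642357}
```

View pics/scene0.png

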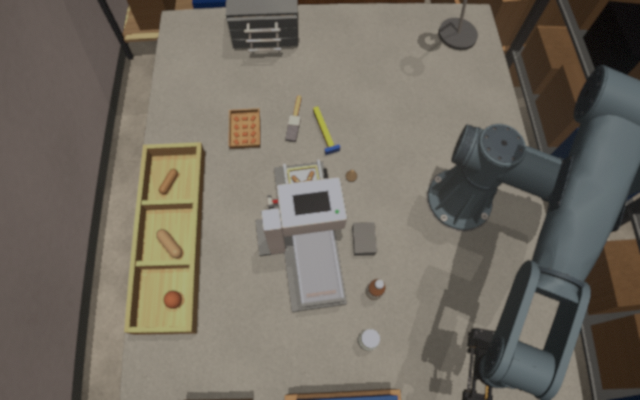

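View pics/top0.png

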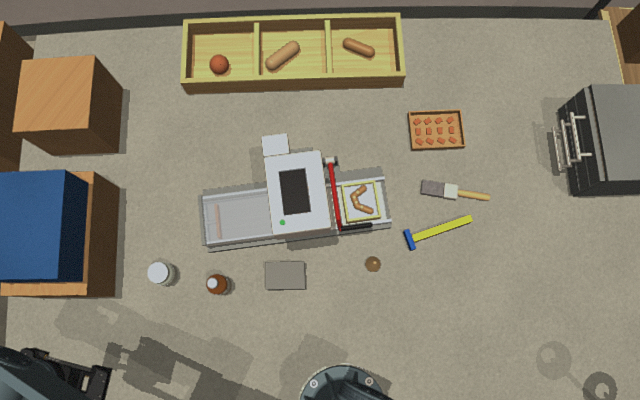

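The scene picture shows the scanner at (310,230), stick around (325,130) and brush (295,120). In the top picture the gate bar runs from (330,160) to (340,228), with the handle to about (372,226), the tray is at (362,201), the stick goes from its head at (409,239) to its tail at (471,217), and the stop is near (218,220). I'll take enlarged crops.

```bash
python3 - <<'E'
import cv2
a=cv2.imread("pics/top0.png")[140:290,195:485]; 
b=cv2.imread("pics/scene0.png")[90:315,240:390]
cv2.imwrite("pics/topc.png",cv2.resize(a[:,:145],None,fx=4,fy=4,interpolation=2)); 
cv2.imwrite("pics/topd.png",cv2.resize(a[:,130:],None,fx=5,fy=4,interpolation=2)) if 0 else cv2.imwrite("pics/topd.png",cv2.resize(a[:140,125:],None,fx=4,fy=4,interpolation=2))
cv2.imwrite("pics/scc.png",cv2.resize(b[:120],None,fx=5,fy=5,interpolation=2))
E
```

```text
(no output)
```

View pics/topc.png

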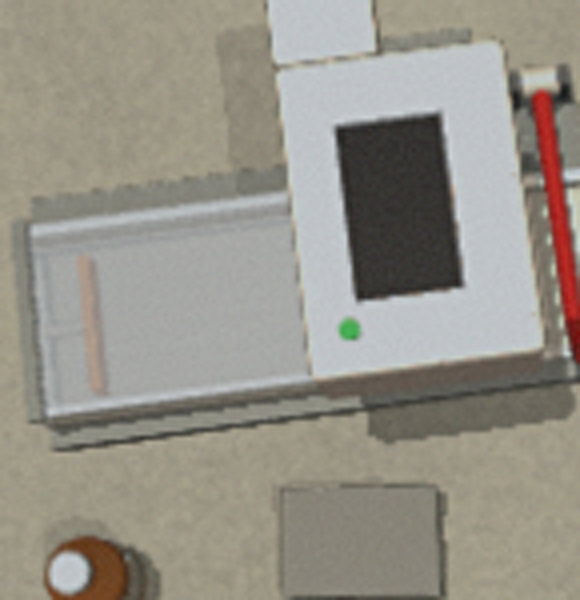

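View pics/topd.png

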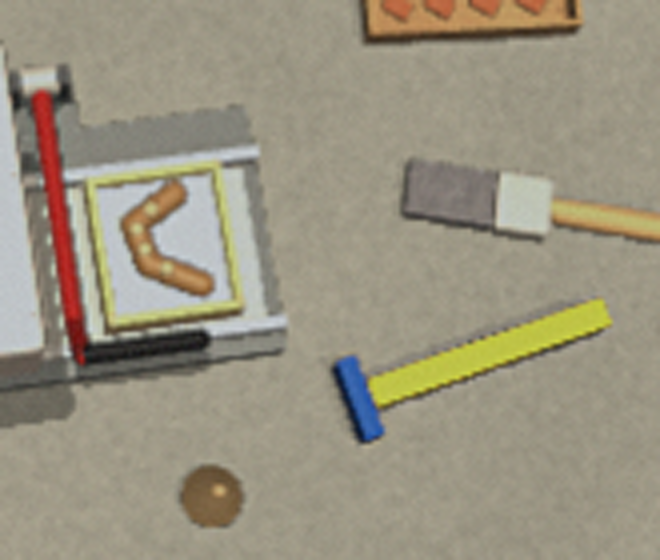

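View pics/scc.png

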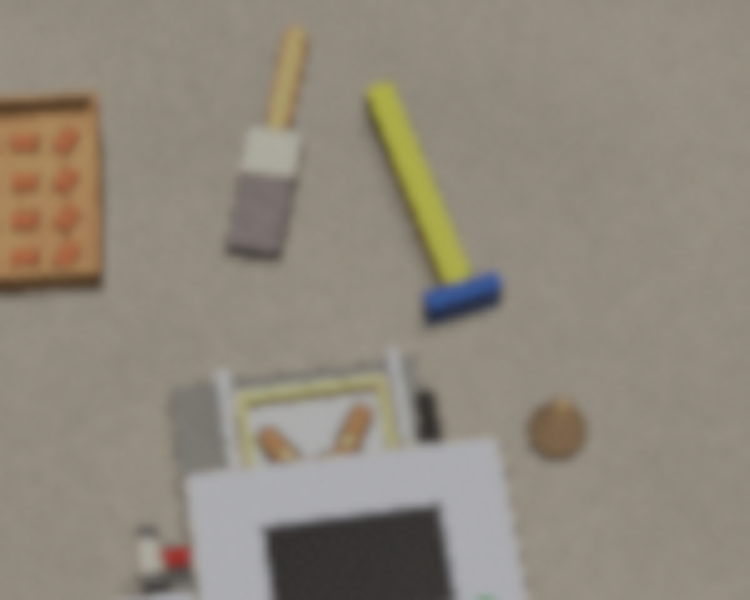

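The crops show:
- **Top c:** head corners at (500,41), (543,347), (311,378) and (280,70); stop face from (93,258) to (103,390).
- **Top d:** handle from (85,352) to (207,340); tray corners at (86,180), (217,163), (243,308) and (108,328); stick head at (336,360), (356,356), (382,436) and (362,441), with the tail end at (606,310).
- **Scene:** stick tail (380,87), head (462,293), handle end (430,395–440).

```bash
cat > h.py <<'E'
import numpy as np, cv2
from scipy.optimize import least_squares
from cell import r, optics, order
C={n:optics.camera_info(n) for n in("scene","top")}
def proj(n,P):
    c=C[n];E=c["extrinsics"];p=np.atleast_2d(P)@E[:3,:3].T+E[:3,3]
    u=p[:,:2]/p[:,2:];u=u*(1+c["k1"]*(u**2).sum(1,keepdims=True))
    return u*[c["fx"],c["fy"]]+[c["cx"],c["cy"]]
def tri(a,b):  # scene px, top px -> point
    s=least_squares(lambda P:np.r_[proj("scene",P)[0]-a,proj("top",P)[0]-b],[.4,-.2,.05]);return s.x,np.sqrt(2*s.cost)
def onz(n,px,z):
    return np.r_[least_squares(lambda q:proj(n,[*q,z])[0]-px,[.4,-.1]).x,z]
def T(x,y,a):
    c,s=np.cos(a),np.sin(a);return lambda P:np.atleast_2d(P)@np.array([[c,s,0],[-s,c,0],[0,0,1]])+[x,y,0]
cc=lambda p:(np.array(p)+.5)/4-.5+[195,140]
dd=lambda p:(np.array(p)+.5)/4-.5+[320,140]
ss=lambda p:(np.array(p)+.5)/5-.5+[240,90]
E
cat > fit.py <<'E'
from h import *
K=[("top",cc((500,41)),(90,-70,252)),("top",cc((543,347)),(-90,-70,252)),("top",cc((311,378)),(-90,60,252)),("top",cc((280,70)),(90,60,252)),
("scene",ss((187,477)),(90,-70,252)),("scene",ss((498,440)),(-90,-70,252)),
("top",dd((207,340)),(-70,-185.5,88)),("top",dd((40,80)),(120,-100,60)),("top",dd((285,352)),(-75,-240,20))]
f=lambda q:np.array([proj(n,T(*q)(np.array(P)/1e3))[0]-px for n,px,P in K])
s=least_squares(lambda q:f(q).ravel(),[.4,0,0],loss="soft_l1");q=s.x
print("scanner",q,np.degrees(q[2]));print(f(q).round(1))
inv=lambda P:((np.atleast_2d(P)[:,:2]-q[:2])@np.array([[np.cos(q[2]),-np.sin(q[2])],[np.sin(q[2]),np.cos(q[2])]])).round(4)
for p in((93,258),(103,390)):print("stop face",inv(onz("top",cc(p),.051)))
for p in((86,180),(217,163),(243,308),(108,328)):print("tray",inv(onz("top",dd(p),.054)))
for n,a,b in(("stick tail",(380,87),(607,309)),("stick headtop",(462,288),(359,399)),("headL",(497,277),(346,358)),("handle end",(430,397),(207,340))):
    P,e=tri(ss(a),dd(b));print(n,P.round(4),round(e,2),inv(P))
for n,p in(("front",(349,401)),("tail",(607,309))):
    print("stick z32",n,onz("top",dd(p),.032).round(4))
for n,p in(("tail",(380,87)),("neck",(452,278))):
    print("scene z32",n,onz("scene",ss(p),.032).round(4))
print("necktop",onz("top",dd((373,391)),.032))
E
python3 fit.py
```

```text
scanner [0.51194166 0.09743317 0.09338144] 5.350362444854949
[[ 0.3 -1. ]
 [ 0.2  1.1]
 [-1.4  0.9]
 [-2.2 -1.1]
 [-1.2 -0.6]
 [ 0.3 -0.8]
 [ 1.9 -0.2]
 [-0.5  0.3]
 [-0.   0.3]]
stop face [[0.0404 0.2041]]
stop face [[-0.0471  0.2051]]
tray [[ 0.0507 -0.1225]]
tray [[ 0.0512 -0.2098]]
tray [[-0.047  -0.2117]]
tray [[-0.0487 -0.123 ]]
stick tail [ 0.4781 -0.3633  0.0339] 0.74 [[-0.0767 -0.4556]]
stick headtop [ 0.4259 -0.1929  0.0369] 0.64 [[-0.1127 -0.2811]]
headL [ 0.4281 -0.1615  0.1317] 7.69 [[-0.1076 -0.25  ]]
handle end [ 0.4583 -0.0886  0.0864] 0.79 [[-0.0707 -0.1802]]
stick z32 front [ 0.4246 -0.1866  0.032 ]
stick z32 tail [ 0.4794 -0.3646  0.032 ]
scene z32 tail [ 0.4763 -0.3631  0.032 ]
scene z32 neck [ 0.4334 -0.2048  0.032 ]
necktop [ 0.43062937 -0.20296607  0.032     ]
```

Units first: shifts go in shares of 50 mm and turns go in shares of 90 degrees. So -0.04 m is -0.8, -0.02 m is -0.4, 8.5 degrees is 0.0944.

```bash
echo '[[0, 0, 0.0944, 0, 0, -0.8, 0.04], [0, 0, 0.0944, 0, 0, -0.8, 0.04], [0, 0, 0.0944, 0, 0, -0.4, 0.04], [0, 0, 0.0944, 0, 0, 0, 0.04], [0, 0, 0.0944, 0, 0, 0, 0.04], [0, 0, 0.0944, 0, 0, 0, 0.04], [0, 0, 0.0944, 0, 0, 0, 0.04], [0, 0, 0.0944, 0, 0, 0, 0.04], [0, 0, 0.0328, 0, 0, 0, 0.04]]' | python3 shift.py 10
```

```text
refused: ROWS must be a list of objects with named fields. Nothing was moved.
```

Refused on format, not on reach. It needs a list of objects with named fields.

```bash
echo '[{"rz":0.0944, "tz":-0.8, "aperture":0.04}, {"rz":0.0944, "tz":-0.8, "aperture":0.04}, {"rz":0.0944, "tz":-0.4, "aperture":0.04}, {"rz":0.0944, "aperture":0.04}, {"rz":0.0944, "aperture":0.04}, {"rz":0.0944, "aperture":0.04}, {"rz":0.0944, "aperture":0.04}, {"rz":0.0944, "aperture":0.04}, {"rz":0.0328, "aperture":0.04}]' | python3 shift.py 10
cat > go.py <<'E'
import sys,numpy as np
from scipy.spatial.transform import Rotation as Ro
from cell import r, optics, order
S=(.5119,.0974,np.radians(5.35))
def s2w(P):
    c,s=np.cos(S[2]),np.sin(S[2]);return np.array([S[0]+c*P[0]-s*P[1],S[1]+s*P[0]+c*P[1],P[2]])
def w2s(P):
    c,s=np.cos(S[2]),np.sin(S[2]);d=np.array(P)-[S[0],S[1],0];return np.array([c*d[0]+s*d[1],-s*d[0]+c*d[1],d[2]])
def rep():
    st=r.get_state();R=st["ee_rot"];Rs=Ro.from_euler("z",-5.35,degrees=True).as_matrix()@R
    print("t",st["clock"],"scanner TCP",w2s(st["tool_pos"]).round(4),"grasp",w2s(st["tool_pos"]+R[:,2]*r.tcp_to_grasp).round(4),"W",st["gripper_width"].round(4),"F",st["wrist_force"].round(1),"g",round(float(st["grasp_force"]),1),"q",st["q"].round(1));print(Rs.round(3).tolist())
if __name__=="__main__":rep()
E
python3 go.py
```

```text
clock: 1.0
tool_pos: [0.1359, 0.5585, 0.3381]
ee_rot: [[-0.089, 0.996, -0.0], [0.996, 0.089, -0.001], [-0.001, -0.001, -1.0]]
wrist_force: [0.1, 0.4, -0.3]
gripper_width: 0.0402
grasp_force: 0.0Traceback (most recent call last):
  File "go.py", line 12, in <module>
    if __name__=="__main__":rep()
                            ~~~^^
  File "go.py", line 11, in rep
    print("t",st["clock"],"scanner TCP",w2s(st["tool_pos"]).round(4),"grasp",w2s(st["tool_pos"]+R[:,2]*r.tcp_to_grasp).round(4),"W",st["gripper_width"].round(4),"F",st["wrist_force"].round(1),"g",round(float(st["grasp_force"]),1),"q",st["q"].round(1));print(Rs.round(3).tolist())
                                                                                                                                    ^^^^^^^^^^^^^^^^^^^^^^^^^
AttributeError: 'float' object has no attribute 'round'
```

In the tool's units: -0.0462 m is -0.924, 0.0187 m is 0.374.

```bash
sed -i 's/st\["gripper_width"\].round(4)/round(float(st["gripper_width"]),4)/' go.py
echo '[{"tx":-0.924, "ty":0.374, "aperture":0.04}, {"tx":-0.924, "ty":0.374, "aperture":0.04}, {"tx":-0.924, "ty":0.374, "aperture":0.04}, {"tx":-0.924, "ty":0.374, "aperture":0.04}, {"tx":-0.924, "ty":0.374, "aperture":0.04}, {"tx":-0.924, "ty":0.374, "aperture":0.04}, {"tx":-0.924, "ty":0.374, "aperture":0.04}, {"tx":-0.924, "ty":0.374, "aperture":0.04}, {"tx":-0.924, "ty":0.374, "aperture":0.04}, {"tx":-0.924, "ty":0.374, "aperture":0.04}]' | python3 shift.py
echo '[{"tx":-0.924, "ty":0.374, "aperture":0.04}, {"tx":-0.924, "ty":0.374, "aperture":0.04}, {"tx":-0.924, "ty":0.374, "aperture":0.04}, {"tx":-0.924, "ty":0.374, "aperture":0.04}, {"tz":0.8, "aperture":0.04}, {"tz":0.8, "aperture":0.04}, {"tz":0.8, "aperture":0.04}, {"aperture":0.04}]' | python3 shift.py ; python3 go.py
```

```text
clock: 2.0
tool_pos: [0.3656, 0.1143, 0.3387]
ee_rot: [[-0.094, 0.996, 0.001], [0.996, 0.094, 0.0], [0.0, 0.001, -1.0]]
wrist_force: [0.2, 0.0, 0.1]
gripper_width: 0.04
grasp_force: 0.0
clock: 2.8
tool_pos: [0.4533, -0.0595, 0.2132]
ee_rot: [[-0.093, 0.996, -0.011], [0.996, 0.093, 0.004], [0.005, -0.01, -1.0]]
wrist_force: [-0.1, -0.3, 0.1]
gripper_width: 0.0399
grasp_force: 0.0
t 2.8 scanner TCP [-0.073  -0.1507  0.2132] grasp [-0.0728 -0.1508  0.2319] W 0.0399 F [-0.1 -0.3  0.1] g 0.0 q [-22.4  -3.2 109.5  -0.   74.4 -27.7]
[[0.0, 1.0, -0.01], [1.0, -0.0, 0.005], [0.005, -0.01, -1.0]]
```

In the tool's units: 0.04 m is 0.8, 0.03 m is 0.6.

```bash
echo '[{"tz":0.8, "aperture":0.04}, {"tz":0.8, "aperture":0.04}, {"tz":0.6, "aperture":0.04}, {"tz":0.4, "aperture":0.04}, {"tz":0.36, "aperture":0.04}, {"aperture":0.04}, {"aperture":0.0}, {"aperture":0.0}, {"aperture":0}, {"aperture":0}]' | python3 shift.py 10; python3 go.py
```

```text
clock: 3.8
tool_pos: [0.4562, -0.0613, 0.0717]
ee_rot: [[-0.095, 0.996, -0.002], [0.996, 0.095, -0.001], [-0.001, -0.003, -1.0]]
wrist_force: [-9.0, -1.5, 9.9]
gripper_width: 0.0133
grasp_force: 10.0
t 3.8 scanner TCP [-0.0702 -0.1528  0.0717] grasp [-0.0702 -0.1528  0.0904] W 0.0133 F [-9.  -1.5  9.9] g 10.0 q [-2.240e+01  9.300e+00  1.153e+02 -1.000e-01  5.550e+01 -2.770e+01]
[[-0.001, 1.0, -0.003], [1.0, 0.001, -0.001], [-0.001, -0.003, -1.0]]
```

```bash
python3 -c "
import numpy as np
t=np.linspace(0,1.92,20);p=np.radians(171.03)-t
x=192.4*np.cos(p);z=192.4*np.sin(p)
for a,b in zip(np.diff(x),-np.diff(z)):print(round(a,1),round(b,1),end=' | ')"
```

```text
4.0 -19.0 | 5.9 -18.5 | 7.7 -17.8 | 9.5 -17.0 | 11.2 -15.9 | 12.7 -14.7 | 14.1 -13.4 | 15.4 -11.9 | 16.5 -10.2 | 17.5 -8.5 | 18.2 -6.7 | 18.8 -4.8 | 19.2 -2.9 | 19.4 -1.0 | 19.4 1.0 | 19.2 2.9 | 18.8 4.9 | 18.2 6.7 | 17.5 8.5 |
```

In the tool's units: -0.019 m is -0.38, -0.0185 m is -0.37.

```bash
echo '[{"ty":0.08, "tz":-0.38, "aperture":0}, {"ty":0.118, "tz":-0.37, "aperture":0}, {"ty":0.154, "tz":-0.356, "aperture":0}, {"ty":0.19, "tz":-0.34, "aperture":0}, {"ty":0.224, "tz":-0.318, "aperture":0}, {"ty":0.254, "tz":-0.294, "aperture":0}, {"ty":0.282, "tz":-0.268, "aperture":0}, {"ty":0.308, "tz":-0.238, "aperture":0}, {"ty":0.33, "tz":-0.204, "aperture":0}]' | python3 shift.py; python3 go.py
```

```text
clock: 4.7
tool_pos: [0.5537, -0.0516, 0.2115]
ee_rot: [[-0.094, 0.996, -0.0], [0.996, 0.094, -0.0], [-0.0, -0.0, -1.0]]
wrist_force: [-2.5, 0.3, 3.0]
gripper_width: 0.0134
grasp_force: 10.0
t 4.7 scanner TCP [ 0.0278 -0.1522  0.2115] grasp [ 0.0278 -0.1522  0.2302] W 0.0134 F [-2.5  0.3  3. ] g 10.0 q [-17.5   9.4  96.4  -0.   74.2 -22.9]
[[-0.0, 1.0, -0.0], [1.0, 0.0, -0.0], [-0.0, -0.0, -1.0]]
```

In the tool's units: 0.0194 m is 0.388, 0.0192 m is 0.384.

```bash
echo '[{"ty":0.35, "tz":-0.17, "aperture":0}, {"ty":0.364, "tz":-0.134, "aperture":0}, {"ty":0.376, "tz":-0.096, "aperture":0}, {"ty":0.384, "tz":-0.058, "aperture":0}, {"ty":0.388, "tz":-0.02, "aperture":0}, {"ty":0.388, "tz":0.02, "aperture":0}, {"ty":0.384, "tz":0.058, "aperture":0}, {"ty":0.376, "tz":0.098, "aperture":0}, {"ty":0.364, "tz":0.134, "aperture":0}, {"ty":0.33, "tz":0.16, "aperture":0}]' | python3 shift.py
echo '[{"aperture":0.03}, {"aperture":0.05}, {"aperture":0.06}, {"aperture":0.06}, {"tz":-0.6, "aperture":0.06}, {"tz":-0.8, "aperture":0.06}, {"tz":-0.4, "aperture":0.06}, {"aperture":0.06}]' | python3 shift.py; python3 go.py
python3 - <<'E'
from cell import r, optics, order
import cv2
a=optics.get_image("top");b=optics.get_image("scene")
cv2.imwrite("pics/top1.png",cv2.hconcat([a[100:290,310:500],b[80:270,240:430]]))
cv2.imwrite("pics/topx1.png",a)
c=cv2.imread("pics/top1.png");cv2.imwrite("pics/m1.png",cv2.resize(c,None,fx=2.1,fy=2.1,interpolation=2))
E
```

```text
clock: 5.7
tool_pos: [0.739, -0.0341, 0.2104]
ee_rot: [[-0.094, 0.996, 0.001], [0.996, 0.094, 0.0], [-0.0, 0.001, -1.0]]
wrist_force: [-0.3, 0.4, -0.2]
gripper_width: 0.0135
grasp_force: 10.0
clock: 6.5
tool_pos: [0.7396, -0.0348, 0.3054]
ee_rot: [[-0.093, 0.996, 0.009], [0.996, 0.093, -0.002], [-0.003, 0.008, -1.0]]
wrist_force: [0.4, -0.7, 0.1]
gripper_width: 0.0604
grasp_force: 0.0
t 6.5 scanner TCP [ 0.2144 -0.1529  0.3054] grasp [ 0.2142 -0.1528  0.3241] W 0.0604 F [ 0.4 -0.7  0.1] g 0.0 q [-11.8  29.1  60.3  -0.   90.2 -17.2]
[[-0.0, 1.0, 0.008], [1.0, 0.0, -0.003], [-0.003, 0.008, -1.0]]
```

View pics/m1.png

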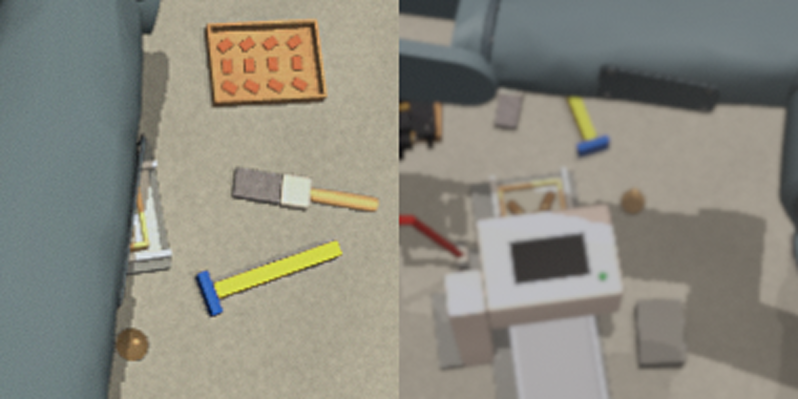

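The image shows the gate bar swung open to +x, at (430,235) in the right half. The stick and brush haven't moved, with the stick head at (209,293) and tail at (335,248) in the left half. Next I'll hover over the stick's grip patch with a 40° lean.

In the tool's units: 0.04 m is 0.8, -0.0374 m is -0.748, -5.6 degrees is -0.0622.

```bash
echo '[{"tx":-0.654, "ty":-0.748, "aperture":0.045}, {"tx":-0.654, "ty":-0.748, "aperture":0.045}, {"tx":-0.654, "ty":-0.748, "aperture":0.045}, {"tx":-0.654, "ty":-0.748, "aperture":0.045}, {"tx":-0.654, "ty":-0.748, "aperture":0.045}, {"tx":-0.654, "ty":-0.748, "aperture":0.045}, {"tx":-0.654, "ty":-0.748, "aperture":0.045}, {"tx":-0.654, "ty":-0.748, "aperture":0.045}, {"rz":-0.0622, "tz":0.8, "aperture":0.045}, {"rz":-0.0628, "tz":0.8, "aperture":0.045}]' | python3 shift.py
echo '[{"ry":0.0889, "aperture":0.045}, {"ry":0.0889, "aperture":0.045}, {"ry":0.0889, "aperture":0.045}, {"ry":0.0889, "aperture":0.045}, {"ry":0.0889, "aperture":0.045}, {"aperture":0.045}, {"aperture":0.045}]' | python3 shift.py; python3 go.py
python3 - <<'E'
from cell import r, optics, order
import cv2
a=optics.get_image("top");b=optics.get_image("scene")
cv2.imwrite("pics/topx2.png",a);cv2.imwrite("pics/scx2.png",b)
c=cv2.hconcat([a[140:290,330:530],b[50:200,250:450]]);cv2.imwrite("pics/m2.png",cv2.resize(c,None,fx=2,fy=2,interpolation=2))
E
```

```text
clock: 7.6
tool_pos: [0.4629, -0.324, 0.2176]
ee_rot: [[-0.286, 0.958, 0.0], [0.958, 0.286, -0.0], [-0.0, 0.0, -1.0]]
wrist_force: [-0.2, 0.0, -0.6]
gripper_width: 0.0451
grasp_force: 0.0
clock: 8.3
tool_pos: [0.4639, -0.3222, 0.2168]
ee_rot: [[-0.217, 0.958, -0.185], [0.733, 0.285, 0.617], [0.644, -0.002, -0.765]]
wrist_force: [0.3, -0.6, -0.1]
gripper_width: 0.0449
grasp_force: 0.0
t 8.3 scanner TCP [-0.0869 -0.4133  0.2168] grasp [-0.0845 -0.4251  0.2311] W 0.0449 F [ 0.3 -0.6 -0.1] g 0.0 q [-53.9  34.7  70.6  13.4 112.6 -69.5]
[[-0.148, 0.981, -0.127], [0.75, 0.195, 0.632], [0.644, -0.002, -0.765]]
```

View pics/m2.png

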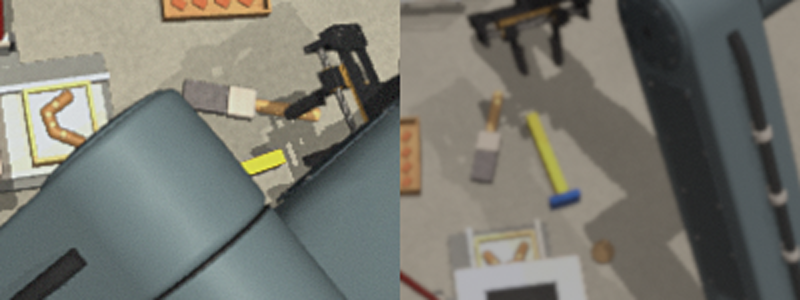

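The lean pose is fine (q4 is 13°). The right half shows the open fingers above the stick's tail and the brush clear of them. I'll descend and check before closing.

```bash
echo '[{"tx":-0.578, "ty":0.028, "tz":0.69, "aperture":0.045}, {"tx":-0.578, "tz":0.69, "aperture":0.045}, {"tx":-0.578, "tz":0.69, "aperture":0.045}, {"tx":-0.578, "tz":0.69, "aperture":0.045}, {"tx":-0.2, "tz":0.238, "aperture":0.045}, {"tx":-0.116, "tz":0.138, "aperture":0.045}, {"aperture":0.045}]' | python3 shift.py; python3 go.py
```

```text
clock: 9.1
tool_pos: [0.4666, -0.3225, 0.0162]
ee_rot: [[-0.22, 0.958, -0.183], [0.735, 0.287, 0.615], [0.641, 0.001, -0.767]]
wrist_force: [0.7, 0.4, 0.0]
gripper_width: 0.0449
grasp_force: 0.0
t 9.1 scanner TCP [-0.0843 -0.4139  0.0162] grasp [-0.0819 -0.4256  0.0306] W 0.0449 F [0.7 0.4 0. ] g 0.0 q [-53.7  49.3  72.5  12.6  96.2 -73.3]
[[-0.151, 0.981, -0.125], [0.752, 0.196, 0.629], [0.641, 0.001, -0.767]]
```

In the tool's units: 0.0046 m is 0.092, -0.004 m is -0.08.

```bash
echo '[{"tx":-0.08, "tz":0.092, "aperture":0.045}, {"aperture":0.045}, {"aperture":0.0}, {"aperture":0}, {"aperture":0}, {"aperture":0}, {"aperture":0}]' | python3 shift.py 40; python3 go.py
```

```text
clock: 9.8
tool_pos: [0.466, -0.3226, 0.0092]
ee_rot: [[-0.219, 0.958, -0.184], [0.734, 0.286, 0.616], [0.643, 0.0, -0.766]]
wrist_force: [-0.9, -1.7, 2.9]
gripper_width: 0.0195
grasp_force: 39.9
t 9.8 scanner TCP [-0.0848 -0.4139  0.0092] grasp [-0.0825 -0.4257  0.0235] W 0.0195 F [-0.9 -1.7  2.9] g 39.9 q [-53.7  49.9  72.4  12.5  95.8 -73.4]
[[-0.15, 0.981, -0.126], [0.751, 0.195, 0.63], [0.643, 0.0, -0.766]]
```

In the tool's units: 0.0212 m is 0.424, -0.0192 m is -0.384, 4.31 degrees is 0.0479.

```bash
echo '[{"tx":0.322, "tz":-0.384, "aperture":0}, {"tx":0.322, "tz":-0.384, "aperture":0}, {"rx":-0.0401, "rz":0.0478, "aperture":0}, {"rx":-0.0402, "rz":0.0479, "aperture":0}, {"tx":0.14, "ty":0.424, "tz":0.12, "aperture":0}, {"tx":0.14, "ty":0.424, "tz":0.12, "aperture":0}, {"tx":0.14, "ty":0.424, "tz":0.12, "aperture":0}, {"tx":0.14, "ty":0.424, "tz":0.12, "aperture":0}, {"aperture":0}, {"aperture":0}]' | python3 shift.py; python3 go.py
python3 - <<'E'
from cell import r, optics, order
import cv2
a=optics.get_image("top");b=optics.get_image("scene")
cv2.imwrite("pics/topx3.png",a);cv2.imwrite("pics/scx3.png",b)
c=cv2.hconcat([a[150:270,330:450],b[90:210,260:380]]);cv2.imwrite("pics/m3.png",cv2.resize(c,None,fx=3.3,fy=3.3,interpolation=2))
E
```

```text
clock: 10.8
tool_pos: [0.5468, -0.2774, 0.0581]
ee_rot: [[-0.072, 0.995, -0.061], [0.763, 0.095, 0.64], [0.643, -0.001, -0.766]]
wrist_force: [-0.1, 1.0, -0.4]
gripper_width: 0.0198
grasp_force: 39.9
t 10.8 scanner TCP [-2.000e-04 -3.764e-01  5.810e-02] grasp [-1.000e-04 -3.884e-01  7.240e-02] W 0.0198 F [-0.1  1.  -0.4] g 39.9 q [-49.3  46.5  71.8  21.9  95.8 -59.2]
[[-0.001, 1.0, -0.002], [0.766, 0.002, 0.643], [0.643, -0.001, -0.766]]
```

View pics/m3.png

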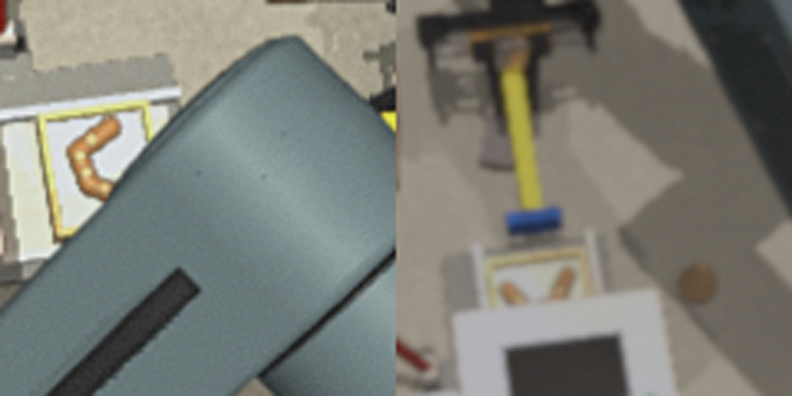

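The scene half shows the stick lined up behind the tray, its blue head at (534,220) between the fences (482 to 590). I'll compare that with the projection of a level stick.

```bash
python3 - <<'E'
from h import *
from go import s2w
import go
p=lambda P:((proj("scene",s2w(P))[0]-[260,90]+.5)*3.3-.5+[396,0]).round(0)
z0=.0724-.0235
for n,P in dict(frontTopL=(.028,-.234,z0+.032),frontTopR=(-.028,-.234,z0+.032),frontBotL=(.028,-.234,z0),frontBotR=(-.028,-.234,z0),backTopL=(.028,-.248,z0+.032),backTopR=(-.028,-.248,z0+.032),tailTop=(0,-.419,z0+.032),low15=(0.028,-.234,z0-.015),low15R=(-.028,-.234,z0-.015)).items():print(n,p(P))
c=cv2.imread("pics/scx3.png");h=cv2.cvtColor(c,cv2.COLOR_BGR2HSV)
m=cv2.inRange(h,(100,120,40),(130,255,255));m[:140]=0;m[180:]=0;m[:,:280]=0;m[:,330:]=0
ys,xs=np.nonzero(m);print("blue",[((v-o+.5)*3.3) for v,o in((xs.min()-.5,260-120),(xs.max()+.5,260-120),(ys.min()-.5,90),(ys.max()+.5,90))])
E
```

```text
frontTopL [506. 227.]
frontTopR [562. 220.]
frontBotL [507. 241.]
frontBotR [561. 235.]
backTopL [504. 214.]
backTopR [560. 208.]
tailTop [512.  68.]
low15 [507. 248.]
low15R [561. 242.]
blue [np.float64(508.2), np.float64(557.6999999999999), np.float64(211.2), np.float64(231.0)]
```

The stick is about level and centred. Next I lower it into the channel and start pushing.

In the tool's units: 0.0092 m is 0.184, 0.0088 m is 0.176.

```bash
echo '[{"tx":-0.148, "tz":0.176, "aperture":0}, {"tx":-0.148, "tz":0.176, "aperture":0}, {"tx":0.122, "tz":0.102, "aperture":0}, {"tx":0.122, "tz":0.102, "aperture":0}, {"tx":0.122, "tz":0.102, "aperture":0}, {"tx":0.184, "tz":0.154, "aperture":0}, {"tx":0.184, "tz":0.154, "aperture":0}, {"tx":0.184, "tz":0.154, "aperture":0}, {"tx":0.184, "tz":0.154, "aperture":0}, {"aperture":0}]' | python3 shift.py; python3 go.py
```

```text
clock: 11.9
tool_pos: [0.5399, -0.2037, 0.0359]
ee_rot: [[-0.073, 0.995, -0.062], [0.761, 0.095, 0.641], [0.644, -0.001, -0.765]]
wrist_force: [-0.4, 0.9, -1.1]
gripper_width: 0.0195
grasp_force: 39.9
t 11.9 scanner TCP [-2.000e-04 -3.024e-01  3.590e-02] grasp [-2.000e-04 -3.144e-01  5.020e-02] W 0.0195 F [-0.4  0.9 -1.1] g 39.9 q [-45.6  43.3  80.7  23.8  89.4 -58.6]
[[-0.001, 1.0, -0.002], [0.765, 0.002, 0.644], [0.644, -0.001, -0.765]]
```

In the tool's units: 0.0092 m is 0.184, 0.0077 m is 0.154.

```bash
echo '[{"tx":0.184, "tz":0.154, "aperture":0}, {"tx":0.184, "tz":0.154, "aperture":0}, {"tx":0.184, "tz":0.154, "aperture":0}, {"tx":0.184, "tz":0.154, "aperture":0}, {"tx":0.184, "tz":0.154, "aperture":0}, {"tx":0.184, "tz":0.154, "aperture":0}, {"tx":0.184, "tz":0.154, "aperture":0}, {"tx":0.184, "tz":0.154, "aperture":0}, {"tx":0.184, "tz":0.154, "aperture":0}, {"tx":0.184, "tz":0.154, "aperture":0}]' | python3 shift.py; python3 go.py
python3 - <<'E'
from cell import r, optics, order
import cv2
a=optics.get_image("top");b=optics.get_image("scene")
c=cv2.hconcat([a[150:270,220:380],b[90:210,240:400]]);cv2.imwrite("pics/m4.png",cv2.resize(c,None,fx=2.5,fy=2.5,interpolation=2))
E
```

```text
clock: 12.9
tool_pos: [0.529, -0.0858, 0.0358]
ee_rot: [[-0.072, 0.996, -0.06], [0.763, 0.094, 0.64], [0.643, 0.0, -0.766]]
wrist_force: [0.1, -2.9, -2.3]
gripper_width: 0.0198
grasp_force: 39.9
t 12.9 scanner TCP [-1.00e-04 -1.84e-01  3.58e-02] grasp [-1.00e-04 -1.96e-01  5.02e-02] W 0.0198 F [ 0.1 -2.9 -2.3] g 39.9 q [-38.5  36.5  92.6  27.9  82.1 -55.6]
[[-0.0, 1.0, -0.0], [0.766, 0.0, 0.643], [0.643, 0.0, -0.766]]
```

View pics/m4.png

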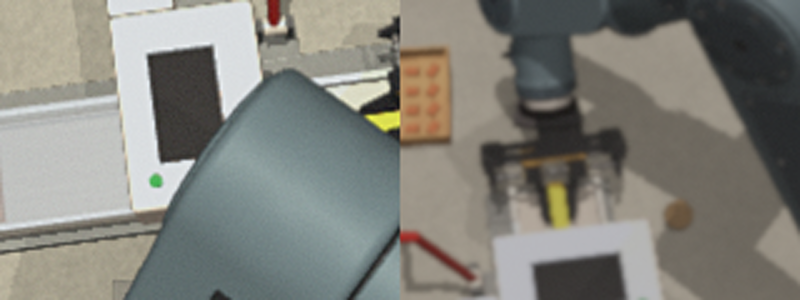

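Gate is open and the stick is entering under the head. I can see the forearm near the head corner at (230,120) in the left half, so I'll carry on in checked steps.

Units first: shifts go in shares of 50 mm and turns go in shares of 90 degrees. So 0.0092 m is 0.184, 0.0077 m is 0.154.

```bash
echo '[{"tx":0.184, "tz":0.154, "aperture":0}, {"tx":0.184, "tz":0.154, "aperture":0}, {"tx":0.184, "tz":0.154, "aperture":0}, {"tx":0.184, "tz":0.154, "aperture":0}, {"tx":0.184, "tz":0.154, "aperture":0}]' | python3 shift.py; python3 go.py;  echo '[{"tx":0.184, "tz":0.154, "aperture":0}, {"tx":0.184, "tz":0.154, "aperture":0}, {"tx":0.184, "tz":0.154, "aperture":0}, {"tx":0.184, "tz":0.154, "aperture":0}, {"aperture":0}]' | python3 shift.py; python3 go.py
python3 -c "
from cell import r, optics, order
import cv2
a=optics.get_image('top');cv2.imwrite('pics/t5.png',cv2.resize(a[120:260,195:385],None,fx=4,fy=4,interpolation=2))"
```

```text
clock: 13.5
tool_pos: [0.5233, -0.026, 0.0359]
ee_rot: [[-0.072, 0.996, -0.06], [0.763, 0.094, 0.64], [0.643, 0.0, -0.766]]
wrist_force: [0.2, -3.1, -1.1]
gripper_width: 0.0197
grasp_force: 39.9
t 13.5 scanner TCP [-0.0002 -0.1239  0.0359] grasp [-0.0002 -0.1359  0.0502] W 0.0197 F [ 0.2 -3.1 -1.1] g 39.9 q [-34.1  33.8  97.3  30.4  78.7 -53.7]
[[-0.0, 1.0, -0.0], [0.766, 0.0, 0.643], [0.643, 0.0, -0.766]]
clock: 14.0
tool_pos: [0.518, 0.023, 0.036]
ee_rot: [[-0.072, 0.995, -0.062], [0.761, 0.095, 0.641], [0.644, -0.001, -0.765]]
wrist_force: [-0.1, -0.1, -1.8]
gripper_width: 0.0198
grasp_force: 39.9
t 14.0 scanner TCP [-0.0009 -0.0747  0.036 ] grasp [-0.0008 -0.0867  0.0503] W 0.0198 F [-0.1 -0.1 -1.8] g 39.9 q [-30.2  32.  100.6  32.6  76.1 -51.9]
[[-0.001, 1.0, -0.002], [0.765, 0.002, 0.644], [0.644, -0.001, -0.765]]
```

View pics/t5.png

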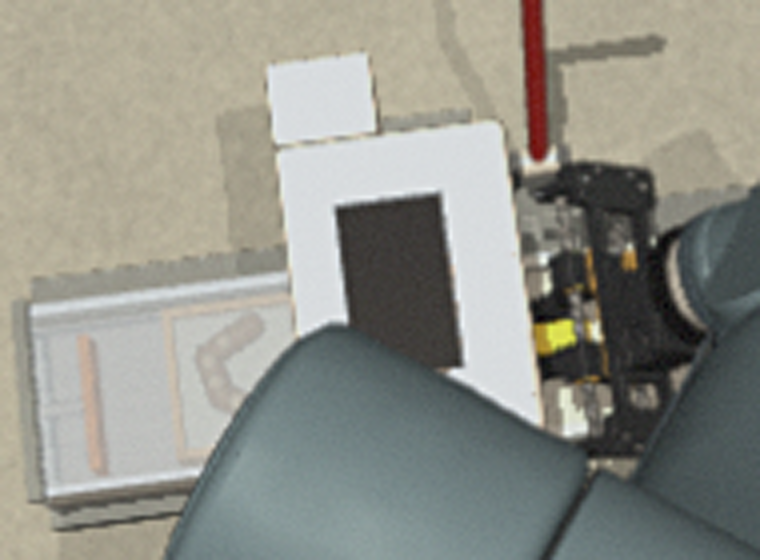

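Tray front edge at (165–182, 305–455), stop face at (95–103, 340–470), so the gap is about 47 mm as predicted. The gate is still open. I'm going slower from here.

In the tool's units: 0.0061 m is 0.122, 0.0051 m is 0.102.

```bash
echo '[{"tx":0.122, "tz":0.102, "aperture":0}, {"tx":0.122, "tz":0.102, "aperture":0}, {"tx":0.122, "tz":0.102, "aperture":0}, {"tx":0.122, "tz":0.102, "aperture":0}, {"tx":0.076, "tz":0.064, "aperture":0}, {"aperture":0}]' | python3 shift.py; python3 go.py;  echo '[{"tx":0.046, "tz":0.038, "aperture":0}, {"tx":0.03, "tz":0.026, "aperture":0}, {"aperture":0}]' | python3 shift.py; python3 go.py
```

```text
clock: 14.65
tool_pos: [0.5151, 0.0585, 0.0361]
ee_rot: [[-0.072, 0.996, -0.061], [0.762, 0.095, 0.641], [0.644, -0.0, -0.765]]
wrist_force: [0.4, -0.1, -0.9]
gripper_width: 0.0194
grasp_force: 39.9
t 14.65 scanner TCP [-0.0004 -0.039   0.0361] grasp [-0.0004 -0.0511  0.0504] W 0.0194 F [ 0.4 -0.1 -0.9] g 39.9 q [-27.1  30.8 102.6  34.3  74.1 -50.4]
[[-0.001, 1.0, -0.001], [0.765, 0.001, 0.644], [0.644, -0.0, -0.765]]
clock: 14.95
tool_pos: [0.515, 0.0624, 0.0361]
ee_rot: [[-0.072, 0.996, -0.06], [0.763, 0.094, 0.64], [0.643, 0.0, -0.766]]
wrist_force: [-0.0, -1.6, -1.0]
gripper_width: 0.0194
grasp_force: 39.9
t 14.95 scanner TCP [-0.0002 -0.0352  0.0361] grasp [-0.0002 -0.0472  0.0504] W 0.0194 F [-0.  -1.6 -1. ] g 39.9 q [-26.7  30.7 102.8  34.5  73.8 -50.2]
[[-0.0, 1.0, -0.0], [0.766, 0.0, 0.643], [0.643, 0.0, -0.766]]
```

In the tool's units: 0.0015 m is 0.03, 0.0013 m is 0.026.

```bash
F='wrist_force'; echo '[{"tx":0.03, "tz":0.026, "aperture":0}, {"tx":0.03, "tz":0.026, "aperture":0}, {"tx":0.016, "tz":0.012, "aperture":0}]' | python3 shift.py|grep $F;  echo '[{"tx":0.016, "tz":0.012, "aperture":0}, {"aperture":0}]' | python3 shift.py|grep $F; echo '[{"tx":0.016, "tz":0.012, "aperture":0}, {"aperture":0}]' | python3 shift.py|grep $F; python3 go.py
```

```text
wrist_force: [-0.2, -3.2, -1.2]
wrist_force: [-0.8, -2.1, -1.4]
wrist_force: [-0.4, -3.5, -1.2]
t 15.65 scanner TCP [-0.0002 -0.0282  0.0361] grasp [-0.0002 -0.0402  0.0504] W 0.0199 F [-0.4 -3.5 -1.2] g 39.9 q [-26.1  30.4 103.1  34.9  73.5 -49.9]
[[-0.0, 1.0, -0.0], [0.766, 0.001, 0.643], [0.643, 0.0, -0.766]]
```

In the tool's units: 0.0008 m is 0.016, 0.0006 m is 0.012.

```bash
F='wrist_force'; echo '[{"tx":0.016, "tz":0.012, "aperture":0}, {"aperture":0}]' | python3 shift.py|grep $F;  echo '[{"tx":0.016, "tz":0.012, "aperture":0}, {"aperture":0}]' | python3 shift.py|grep $F; echo '[{"tx":0.016, "tz":0.012, "aperture":0}, {"aperture":0}]' | python3 shift.py|grep $F; python3 go.py
```

```text
wrist_force: [-0.2, -2.7, -1.5]
wrist_force: [-0.5, -3.0, -0.8]
wrist_force: [-0.3, -1.5, -1.8]
t 16.25 scanner TCP [-0.0002 -0.0252  0.0363] grasp [-0.0002 -0.0372  0.0506] W 0.0196 F [-0.3 -1.5 -1.8] g 39.9 q [-25.8  30.3 103.3  35.   73.3 -49.7]
[[-0.0, 1.0, -0.0], [0.766, 0.0, 0.643], [0.643, -0.0, -0.766]]
```

In the tool's units: 0.0008 m is 0.016, 0.0006 m is 0.012.

```bash
F='wrist_force'; for i in 1; do echo '[{"tx":0.016, "tz":0.012, "aperture":0}, {"aperture":0}]' | python3 shift.py|grep $F;  echo '[{"tx":0.016, "tz":0.012, "aperture":0}, {"aperture":0}]' | python3 shift.py|grep $F; echo '[{"tx":0.016, "tz":0.012, "aperture":0}, {"aperture":0}]' | python3 shift.py|grep $F; done; python3 go.py
python3 -c "
from cell import r, optics, order
import cv2
a=optics.get_image('top');cv2.imwrite('pics/t6.png',cv2.resize(a[180:260,195:275],None,fx=7,fy=7,interpolation=2))"
```

```text
wrist_force: [-0.5, -3.7, -1.0]
wrist_force: [-0.4, -5.7, -1.8]
wrist_force: [-1.0, -7.0, -2.2]
t 16.85 scanner TCP [-0.     -0.0231  0.0363] grasp [-0.     -0.0351  0.0507] W 0.02 F [-1.  -7.  -2.2] g 39.9 q [-25.6  30.2 103.4  35.1  73.1 -49.6]
[[-0.001, 1.0, 0.0], [0.767, 0.0, 0.642], [0.642, 0.0, -0.767]]
```

View pics/t6.png

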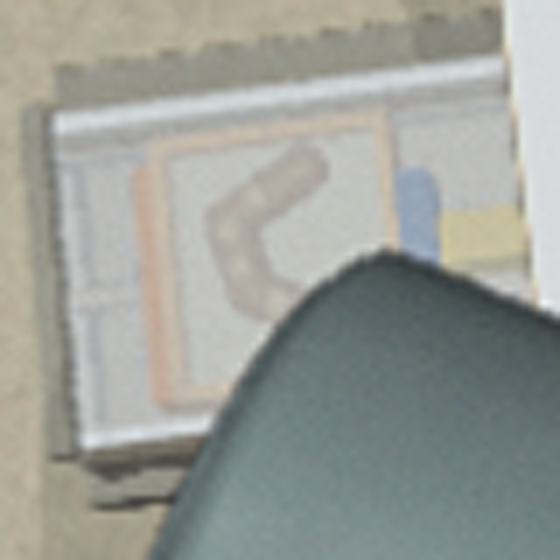

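The tray's front edge (150) meets the orange stop, the blue head (415,215) is on its rear wall, and the force is rising. A bit more pressure, then a hold.

In the tool's units: 0.0008 m is 0.016, 0.0006 m is 0.012.

```bash
F='wrist_force';  echo '[{"tx":0.016, "tz":0.012, "aperture":0}, {"aperture":0}]' | python3 shift.py|grep $F;  echo '[{"tx":0.016, "tz":0.012, "aperture":0}, {"aperture":0}, {"aperture":0}, {"aperture":0}]' | python3 shift.py|grep $F; python3 go.py
```

```text
wrist_force: [-1.5, -8.8, -0.6]
wrist_force: [-1.9, -11.7, -1.5]
t 17.5 scanner TCP [ 0.0001 -0.0219  0.0364] grasp [ 0.0001 -0.0339  0.0508] W 0.0199 F [ -1.9 -11.7  -1.5] g 40.0 q [-25.5  30.2 103.4  35.1  73.  -49.5]
[[-0.001, 1.0, 0.0], [0.768, 0.0, 0.641], [0.641, 0.001, -0.768]]
```

In the tool's units: -0.0004 m is -0.008, -0.0003 m is -0.006.

```bash
F='wrist_force';  echo '[{"aperture":0}, {"aperture":0}, {"tx":-0.008, "tz":-0.006, "aperture":0}, {"tx":-0.008, "tz":-0.006, "aperture":0}, {"tx":-0.008, "tz":-0.006, "aperture":0}, {"tx":-0.008, "tz":-0.006, "aperture":0}, {"tx":-0.008, "tz":-0.006, "aperture":0}, {"tx":-0.008, "tz":-0.006, "aperture":0}, {"tx":-0.008, "tz":-0.006, "aperture":0}, {"tx":-0.008, "tz":-0.006, "aperture":0}]' | python3 shift.py|grep $F;  echo '[{"tx":-0.008, "tz":-0.006, "aperture":0}, {"tx":-0.008, "tz":-0.006, "aperture":0}, {"tx":-0.008, "tz":-0.006, "aperture":0}, {"tx":-0.008, "tz":-0.006, "aperture":0}, {"tx":-0.008, "tz":-0.006, "aperture":0}, {"tx":-0.008, "tz":-0.006, "aperture":0}, {"tx":-0.008, "tz":-0.006, "aperture":0}, {"tx":-0.008, "tz":-0.006, "aperture":0}, {"tx":-0.016, "tz":-0.012, "aperture":0}, {"tx":-0.016, "tz":-0.012, "aperture":0}]' | python3 shift.py|grep $F; python3 go.py
```

```text
wrist_force: [0.7, -0.7, -1.9]
wrist_force: [-0.8, 0.9, -2.0]
t 19.5 scanner TCP [-0.0002 -0.0304  0.036 ] grasp [-0.0002 -0.0424  0.0503] W 0.0197 F [-0.8  0.9 -2. ] g 39.9 q [-26.3  30.5 103.   34.8  73.6 -50. ]
[[-0.0, 1.0, -0.0], [0.766, 0.0, 0.643], [0.643, 0.0, -0.766]]
```

In the tool's units: -0.023 m is -0.46, -0.0193 m is -0.386.

```bash
echo '[{"tx":-0.154, "tz":-0.128, "aperture":0}, {"tx":-0.306, "tz":-0.258, "aperture":0}, {"tx":-0.46, "tz":-0.386, "aperture":0}, {"tx":-0.46, "tz":-0.386, "aperture":0}, {"tx":-0.46, "tz":-0.386, "aperture":0}, {"tx":-0.46, "tz":-0.386, "aperture":0}, {"tx":-0.46, "tz":-0.386, "aperture":0}, {"tx":-0.46, "tz":-0.386, "aperture":0}, {"tx":-0.46, "tz":-0.386, "aperture":0}, {"aperture":0}]' | python3 shift.py; python3 go.py
```

```text
clock: 20.5
tool_pos: [0.5378, -0.177, 0.0361]
ee_rot: [[-0.07, 0.996, -0.056], [0.765, 0.09, 0.638], [0.64, 0.002, -0.768]]
wrist_force: [0.8, -0.0, -1.1]
gripper_width: 0.0198
grasp_force: 39.9
t 20.5 scanner TCP [ 2.000e-04 -2.756e-01  3.610e-02] grasp [ 1.000e-04 -2.876e-01  5.040e-02] W 0.0198 F [ 0.8 -0.  -1.1] g 39.9 q [-44.2  41.3  84.   24.8  87.2 -57.9]
[[0.002, 1.0, 0.004], [0.768, -0.004, 0.64], [0.64, 0.002, -0.768]]
```

In the tool's units: -0.0285 m is -0.57, -0.0168 m is -0.336, -4.3 degrees is -0.0478.

```bash
echo '[{"tx":-0.46, "tz":-0.386, "aperture":0}, {"tx":-0.46, "tz":-0.386, "aperture":0}, {"tx":-0.46, "tz":-0.386, "aperture":0}, {"tx":-0.46, "tz":-0.386, "aperture":0}, {"tx":-0.284, "tz":-0.238, "aperture":0}, {"tx":0.282, "ty":-0.56, "tz":-0.336, "aperture":0}, {"ty":-0.57, "aperture":0}, {"ty":-0.57, "aperture":0}, {"rx":0.0401, "rz":-0.0478, "aperture":0}, {"rx":0.0402, "rz":-0.0479, "aperture":0}]' | python3 shift.py; echo '[{"aperture":0}, {"aperture":0}]' | python3 shift.py>/dev/null; python3 go.py
```

```text
clock: 21.5
tool_pos: [0.4639, -0.3182, 0.058]
ee_rot: [[-0.22, 0.958, -0.185], [0.733, 0.287, 0.617], [0.644, -0.0, -0.765]]
wrist_force: [0.4, 0.8, -0.7]
gripper_width: 0.0196
grasp_force: 39.9
t 21.7 scanner TCP [-0.0848 -0.4086  0.0577] grasp [-0.0824 -0.4204  0.072 ] W 0.0196 F [ 0.8 -0.1 -1.3] g 39.9 q [-53.6  45.4  73.7  12.8  99.  -72.5]
[[-0.148, 0.981, -0.125], [0.751, 0.194, 0.631], [0.643, -0.0, -0.766]]
```

In the tool's units: 0.0153 m is 0.306, -0.0129 m is -0.258.

```bash
echo '[{"tx":-0.258, "tz":0.306, "aperture":0}, {"tx":-0.258, "tz":0.306, "aperture":0}, {"tx":-0.052, "tz":0.062, "aperture":0}, {"aperture":0}]' | python3 shift.py|grep -E "pos|force"; echo '[{"tx":-0.026, "tz":0.03, "aperture":0}, {"aperture":0}]' | python3 shift.py|grep -E "pos|force"; echo '[{"tx":-0.018, "tz":0.022, "aperture":0}, {"aperture":0}]' | python3 shift.py |grep -E "pos|force"
```

```text
tool_pos: [0.4645, -0.3171, 0.0123]
wrist_force: [0.3, 0.5, -0.5]
grasp_force: 39.9
tool_pos: [0.4657, -0.3185, 0.0123]
wrist_force: [0.5, 0.1, -0.7]
grasp_force: 39.9
tool_pos: [0.4656, -0.3182, 0.0108]
wrist_force: [0.3, -0.1, -1.0]
grasp_force: 39.9
```

In the tool's units: 0.0008 m is 0.016, -0.0006 m is -0.012.

```bash
echo '[{"tx":-0.012, "tz":0.016, "aperture":0}, {"aperture":0}]' | python3 shift.py|grep -E "pos|force"; echo '[{"tx":-0.012, "tz":0.016, "aperture":0}, {"aperture":0}]' | python3 shift.py |grep -E "pos|force"
```

```text
tool_pos: [0.4655, -0.318, 0.0095]
wrist_force: [0.2, 0.5, -0.9]
grasp_force: 39.9
tool_pos: [0.4655, -0.318, 0.0092]
wrist_force: [-1.2, 0.2, 4.9]
grasp_force: 39.9
```

In the tool's units: -0.0306 m is -0.612, 0.0257 m is 0.514.

```bash
echo '[{"aperture":0.024}, {"aperture":0.03}, {"aperture":0.045}, {"aperture":0.045}, {"tx":0.258, "tz":-0.306, "aperture":0.045}, {"tx":0.514, "tz":-0.612, "aperture":0.045}, {"tx":0.514, "tz":-0.612, "aperture":0.045}, {"tx":0.514, "tz":-0.612, "aperture":0.045}, {"tx":0.514, "tz":-0.612, "aperture":0.045}, {"tx":0.514, "tz":-0.612, "aperture":0.045}]' | python3 shift.py 10; echo '[{"ty":-0.8, "aperture":0.045}, {"ty":-0.8, "aperture":0.045}, {"ty":-0.8, "aperture":0.045}, {"aperture":0.045}, {"aperture":0.045}, {"aperture":0.045}]' | python3 shift.py | head -2
python3 - <<'E'
from cell import r, optics, order
import cv2
a=optics.get_image("top");b=optics.get_image("scene")
c=cv2.hconcat([a[110:270,195:465],b[60:220,230:390]]);cv2.imwrite("pics/m7.png",cv2.resize(c,None,fx=1.85,fy=1.85,interpolation=2))
E
```

```text
clock: 23.9
tool_pos: [0.4652, -0.3176, 0.2299]
ee_rot: [[-0.219, 0.958, -0.184], [0.734, 0.286, 0.616], [0.643, -0.0, -0.766]]
wrist_force: [0.4, -1.1, -0.5]
gripper_width: 0.0453
grasp_force: 0.0
clock: 24.5
tool_pos: [0.3511, -0.3519, 0.2283]
```

View pics/m7.png

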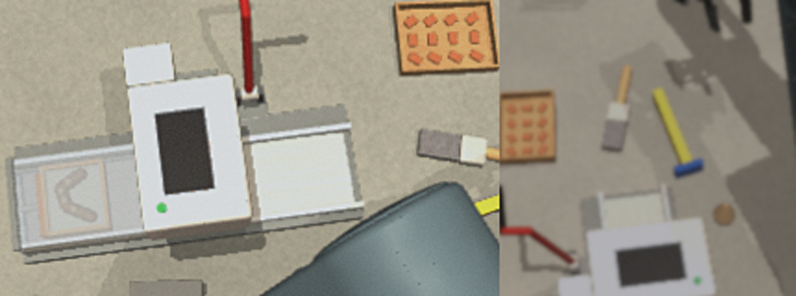

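```bash
python3 -c "
from cell import r, optics, order
print(order.sign_off())"
```

```text
the job is handed in; nothing more can be done
None
```

I handed the job in at about 24.6 s of the 72 s; no verdict came back, but the last picture shows the gate open, the tray against the stop after a roughly 9 N press, the stick on the bench and the bystanders in view unmoved — and I viewed 12 pictures, two over the limit of 10.

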